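# Let the stray small ball out of a ball-run toy

## Task

Two wooden balls wait behind the gates of the ball-run toy, and the smaller one does not belong in it. With the fingertips press down the paddle of the rocking lever beside the smaller ball's lane, so that the gate at the lever's other end lifts and that ball rolls down into the blue basket; then let go so that the gate drops shut again. Leave the bigger ball behind its closed gate, do not touch either ball, and do not disturb the bottle, cup or toy car standing around.

Things in the scene. Friction and masses are not known exactly. Their poses are not given: they have to be found in the camera images.
- toy: Ball-run toy fixed to the table: green base 170 x 250 mm, two blue lanes 51 mm wide with 24 mm walls, sloping down 0.13 rad to the toy's +x. Origin on the table under the gates; x downhill (away from the robot), y left, z up. Lane centres y = +29 (left), -29 mm (right); lane floor 75 mm high at the gates. Balls wait at x about -20 to -30 mm. Nothing on it is over 165 mm high, gate up or not.
- left_paddle: White flat paddle, 50 (x) x 44 (y) x 10 mm, on the outer end of the left lever; origin at the centre of its top face, 128 mm above the table at rest, 169 mm left (+y) of the toy's origin. Axes as the toy's at rest; tilts with the lever. Pressed fully its top centre goes 36 mm down, nearly straight. A spring resists with 3 N at first, 5 to 6 N at the bottom, and returns it when let go.
- right_paddle: The same on the right lever, at the toy's -y side (169 mm to the right of the toy's origin).
- left_lever (a joint): Angle of the left white rocking lever, rad: 0 at rest, gate shut; grows as the left paddle is pressed, to a stop at 0.5. It lies along the toy's y, pivoted at y = +99 mm, 112 mm high; its inner end carries the left lane's gate, a plate 36 mm wide, 10 mm above the lane floor when shut, about 47 mm at 0.5. The smaller ball rolls out by itself from about 0.33 on and needs about a second.
- right_lever (a joint): The same for the right rocking lever, pivoted at y = -99 mm, with the right paddle and the gate of the right lane.
- small_ball_center (a point): Centre of the smaller wooden ball, 30 mm diameter, 15 g; starts behind the gate of either lane.
- big_ball_center (a point): Centre of the bigger wooden ball, 42 mm diameter, 30 g; starts behind the gate of the other lane.
- basket: Blue open basket fixed in front of the toy, under the lower ends of both lanes: 160 mm (x) x 180 mm (y) x 50 mm high, walls 4 mm. Origin under the centre of its floor, on the table, 170 mm from the toy's origin along the toy's +x; axes as the toy's.
- bottle: White bottle, 60 mm diameter, 120 mm tall, standing on the table beside the basket. Origin at the centre of its underside. Not to be moved.
- cup: Orange toy cup, 68 mm across the mouth, 55 mm tall, standing on the table beside the basket. Origin at the centre of its underside. Not to be moved.
- car: Toy car 75 x 50 x 47 mm on the robot's side of the toy. Origin under its middle, at table height. Not to be moved.
Things that resemble listed ones, but are neither listed nor needed, are in the scene too. Leave any yellow look-alike of the part that bears big_ball_center alone.

How it is judged:
On the way, in this order (a step that is already met when the one before it is completed fails the run):
1. the fingers press down the paddle of the smaller ball's lane and its gate rises (((y of small_ball_center in the frame of toy above 0 m and contact force between the fingers and left_paddle above 0.5 N and value of joint left_lever above 0.2 rad) or (y of small_ball_center in the frame of toy below 0 m and contact force between the fingers and right_paddle above 0.5 N and value of joint right_lever above 0.2 rad))), for 0.05 s.
2. the smaller ball is in the basket (x of small_ball_center in the frame of basket between -0.078 and 0.078 m and y of small_ball_center in the frame of basket between -0.088 and 0.088 m and z of small_ball_center in the frame of basket below 0.035 m), for 0.1 s.
At the end, for the whole second after the job is handed in: The smaller ball lies in the basket at rest (under 0.05 m/s), both levers are back (under 0.06 rad, gates shut), and the bigger ball is still in its lane, uphill of its gate (all of step 2 and linear speed of small_ball below 0.05 m/s and value of joint each of left_lever, right_lever below 0.06 rad and x of big_ball_center in the frame of toy below -0.01 m and z of big_ball_center in the frame of toy above 0.085 m); the robot touches nothing.
It fails at once if the robot touches a ball (contact force between any of the fingers, the arm and small_ball above 0.2 N or contact force between any of the fingers, the arm and big_ball above 0.2 N).
It fails at once if the bigger ball's gate is raised (lever beyond 0.15 rad) ((y of big_ball_center in the frame of toy above 0 m and value of joint left_lever above 0.15 rad) or (y of big_ball_center in the frame of toy below 0 m and value of joint right_lever above 0.15 rad)).
It fails at once if the bigger ball moves more than 30 mm (distance of big_ball_center from where it was at the start of the episode above 0.03 m).
It fails at once if the bottle, cup or toy car is moved more than 20 mm or tipped (distance of any of bottle, cup, car from where it was at the start of the episode above 0.02 m or angle between any of bottle, cup, car's own z axis and vertical above 0.35 rad).
It also fails if it takes over 32 s, if anything falls off the work surface, if the arm or the gripper's body presses on something with over 40 N, if the wrist force passes 120 N, or if a joint passes its speed limit or range.

## Robot

A 7-joint arm with a two-finger parallel gripper is mounted at the origin on the work surface. World frame = base frame: x ahead of the robot, y to its left, z up, the work surface at z = 0. Lengths are in m, angles in rad, forces in N, time in s.
With the tool pointing down it reaches from about 0.4 to 0.9 m from the base axis. Payload 5.6 kg.
Tool frame: the origin (TCP) lies midway between the tips of the shut fingers; the grasp point (between the pads) lies 19 mm behind it; z points along the fingers, y is the line along which they close (so a half turn about z gives the same grasp; the last joint's range is limited). The gripper opens to 92 mm and grips with 3 to 60 N. Pads are 20 mm wide; open, the fingers measure 128 mm over their backs; the gripper's body (75 mm by 189 mm) begins 69 mm behind the grasp point.
Start: joints at [1.269, 0.468, -0.012, 1.603, 0.006, 1.071, -0.056], TCP at [0.166, -0.628, 0.215] pointing down, gripper open.
Joint ranges: [-2.53, 2.53], [-0.31, 2.02], [-1.57, 1.55], [0.28, 2.44], [-1.29, 4.43], [0.15, 1.84], [-2.92, 2.92]. Speed limits (rad/s): [2.57, 2.57, 3.14, 3.14, 3.14, 3.14, 3.14].

## Interface

Orientations are given as a 3x3 rotation matrix whose columns are the frame's x, y, z axes.
In Python, from station import env, effector, solver, viewer, workorder, search_frame, tip_of gives the robot as it stands. Calls block until the motion is done:
- env.reach(position, orientation): joint-space move of the TCP to a pose.
- env.movel(position, frame=None, rate=0.15): straight line of the TCP; frame=None keeps the orientation; rate is the mean speed in m/s.
- env.goto_joints(angles): joint-space move.
- effector.release() and effector.grasp(squeeze=None): open the fingers fully, or close them until they stop; squeeze is the grip in N (None keeps the last).
- env.pause(seconds).
- solver.inverse_kinematics(position, orientation): joint angles nearest the present ones, or None.
- env.sense(): the state.
- viewer.read_camera(name): name is "scene" or "top"; returns (picture, depth): 420x560x3 uint8, red, green, blue; 420x560 float32, m along the optical axis (not along the pixel's ray), 0 where there is no reading.
- viewer.camera_info(name): a dict with "intrinsics" (3x3 intrinsics, pixels), "dist_coeffs" ([k1, k2, p1, p2, k3] as OpenCV has them; the pictures are not rectified), "eye" and "rotation" of the camera in the world. Camera axes: x right, y up, looking along -z (the intrinsics and any distortion apply to the point x, -y, -z); pixel columns grow to the right and rows downward; lengths in m; the calibration is good to about 2 mm. A picture is of the moment at which its call begins. camera_info takes no time and is no camera call.
A pose or a line that the arm cannot do raises env.PlanningError and nothing moves.
- workorder.finish_job(): hands the job in; it is judged then, once.
Trained networks look in the newest picture that a camera, given by its name, has taken for a name from the list of things; names that differ only in an ending like _2 or _b are one class to them, and where a whole thing is asked for, a point or a joint stands for the part that bears it (a point fixed in the world has none). Each returns a list of dicts, best first, with "score" (0 to 1); they miss things now and then, are a little off and sometimes report something else, mostly with a low value. They report only what shows in the picture. A call takes as long as a camera call. They do not tell look-alikes from the thing itself.
- search_frame(camera, name): "at" ([x, y, z] in m, in world coordinates, good to about 4 mm: the middle of the surface that is visible of it).
- tip_of(camera, name): "at" ([x, y, z] in m, in world coordinates, good to about 4 mm: a listed point, or the origin of a listed thing).
The state is a dict: "t": time; "joint_positions": joint angles; "joint_velocities": joint speeds; "tau": joint torques, N m; "ee_pos": TCP position; "tcp_rot": TCP orientation; "wrist_force": force on the tool from outside, world axes, zero at the start; "moment": the same for the moment, N m; "gripper_width": finger opening in m; "grasp_force": force on a finger pad.
Only numpy, scipy, OpenCV 4.12 (cv2) and the standard library are available. Lean on these libraries where they do the work, as an engineer would, in place of code of your own. Each camera call takes 0.05 s, during which the arm holds its last target. There are 200 camera calls.

## Working session

There is one attempt and no reset: what is moved stays moved. The work goes in short steps, each a Python script; the robot and the scene stay as the last script left them, time stands still between calls to the robot, and variables do not carry over. Pictures are saved under pics/ and viewed, at most 10 in all, crops included, and the job is handed in when it is done.

```bash
mkdir -p pics
python3 - <<'E'
from station import *
import cv2
for c in ("top","scene"):
    p,d=viewer.read_camera(c); cv2.imwrite(f"pics/{c}0.png",p[:,:,::-1])
    for n in ("toy","left_paddle","right_paddle","small_ball_center","big_ball_center","basket","bottle","cup","car"):
        print(c,n,[(round(r["score"],2),[round(float(v),3) for v in r["at"]]) for r in tip_of(c,n)][:4])
s=env.sense(); print(s["t"],s["ee_pos"],s["tcp_rot"])
E
```

```text
top toy [(0.67, [0.629, 0.076, 0.128]), (0.55, [0.582, -0.09, -0.0])]
top left_paddle [(0.59, [0.627, 0.075, 0.131])]
top right_paddle [(0.84, [0.534, -0.251, 0.127])]
top small_ball_center [(0.54, [0.573, -0.057, 0.092])]
top big_ball_center [(0.86, [0.551, -0.11, 0.101]), (0.57, [0.405, -0.164, 0.018])]
top basket [(0.93, [0.744, -0.134, -0.0]), (0.21, [0.549, -0.114, 0.098])]
top bottle [(0.94, [0.721, 0.064, 0.003])]
top cup [(0.73, [0.609, -0.286, 0.001])]
top car [(0.87, [0.451, -0.045, 0.005])]
scene toy [(0.84, [0.585, -0.09, 0.0])]
scene left_paddle [(0.71, [0.627, 0.07, 0.128])]
scene right_paddle [(0.65, [0.537, -0.253, 0.128])]
scene small_ball_center [(0.65, [0.572, -0.056, 0.092])]
scene big_ball_center [(0.81, [0.549, -0.111, 0.097]), (0.57, [0.406, -0.157, 0.018])]
scene basket [(0.72, [0.745, -0.132, 0.001])]
scene bottle [(0.95, [0.727, 0.06, 0.003])]
scene cup [(0.9, [0.613, -0.283, 0.002])]
scene car [(0.46, [0.446, -0.045, 0.003]), (0.24, [0.742, -0.135, 0.004])]
1.0 [ 0.16626915 -0.62835509  0.21459764] [[ 9.66729845e-01  2.55799541e-01 -4.63702365e-05]
 [ 2.55799540e-01 -9.66729846e-01 -9.59339603e-06]
 [-4.72814779e-05 -2.58726293e-06 -9.99999999e-01]]
```

View pics/top0.png

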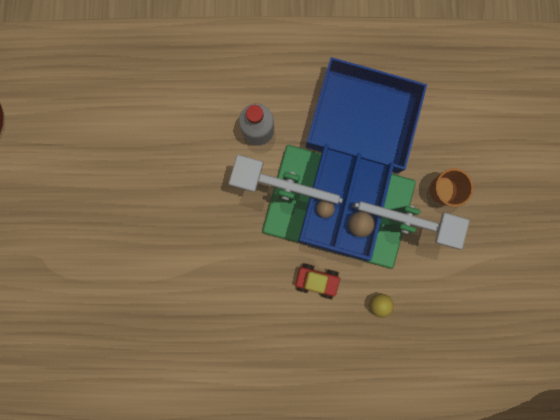

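View pics/scene0.png

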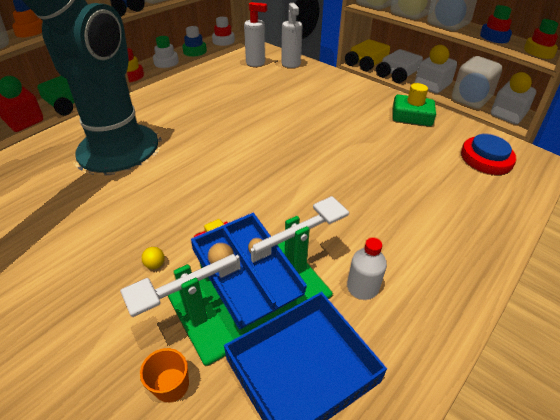

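The top view shows the small ball in the left lane (326,209), the big ball in the right lane (361,224), the left paddle at (246,173) and the bottle at (256,124). The scene view agrees, so I'll press the left paddle with the fingers shut.

Run:
```python
from station import *
import numpy as np, cv2
y=np.array([.962,-.272,0]); y/=np.linalg.norm(y); z=np.array([0,0,-1.])
R=np.column_stack([np.cross(y,z),y,z])
P=np.array([.627,.073])
effector.grasp()
p=env.sense()["ee_pos"]; env.movel([p[0],p[1],.28])
env.reach([*P,.25],R)
env.movel([*P,.140])
f0=env.sense()["wrist_force"]
for h in (.126,.118,.110,.101):
    env.movel([*P,h],rate=.06); s=env.sense()
    print(round(s["t"],2),s["ee_pos"].round(4),(s["wrist_force"]-f0).round(2),s["joint_positions"].round(2))
env.pause(1.0)
p,d=viewer.read_camera("scene"); cv2.imwrite("pics/press.png",p[:,:,::-1])
for n in ("small_ball_center","big_ball_center"):
    print(n,[(round(r["score"],2),np.round(r["at"],3)) for r in tip_of("scene",n)][:3])
print(env.sense()["t"])
```

```text
7.15 [0.6277 0.0732 0.1266] [1.58 1.74 3.79] [ 0.34  0.66 -0.72  1.69  0.51  0.99 -0.84]
7.43 [0.6277 0.0741 0.1187] [0.94 2.92 3.76] [ 0.34  0.67 -0.72  1.69  0.51  0.98 -0.84]
7.72 [0.6275 0.074  0.1104] [1.19 3.73 2.4 ] [ 0.33  0.68 -0.71  1.7   0.52  0.96 -0.85]
8.02 [0.6272 0.0732 0.1013] [2.93 3.58 4.39] [ 0.33  0.69 -0.7   1.7   0.53  0.95 -0.86]
small_ball_center [(0.58, array([ 0.812, -0.124,  0.017]))]
big_ball_center [(0.73, array([ 0.404, -0.16 ,  0.02 ])), (0.6, array([ 0.55 , -0.112,  0.098]))]
9.1667
```

View pics/press.png

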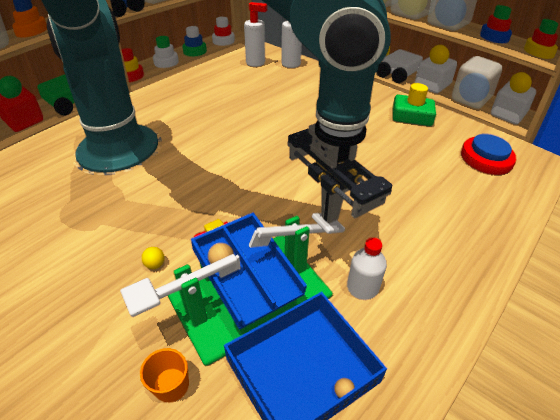

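The left gate is up and the small ball lies in the basket (344,387). The big ball is still in its lane (220,254). Next I let go of the paddle.

Run:
```python
from station import *
import numpy as np, cv2
p=env.sense()["ee_pos"]
env.movel([p[0],p[1],.135],rate=.06); env.movel([p[0],p[1],.27])
env.pause(1.5)
p,d=viewer.read_camera("scene"); cv2.imwrite("pics/end.png",p[:,:,::-1])
for n in ("small_ball_center","big_ball_center","left_paddle"):
    print(n,[(round(r["score"],2),np.round(r["at"],3)) for r in tip_of("scene",n)][:3])
print(env.sense()["t"])
```

```text
small_ball_center [(0.6, array([ 0.815, -0.122,  0.018])), (0.3, array([ 0.746, -0.135,  0.001]))]
big_ball_center [(0.72, array([ 0.551, -0.109,  0.099])), (0.6, array([ 0.407, -0.157,  0.02 ]))]
left_paddle [(0.83, array([0.632, 0.071, 0.13 ]))]
12.6333
```

View pics/end.png

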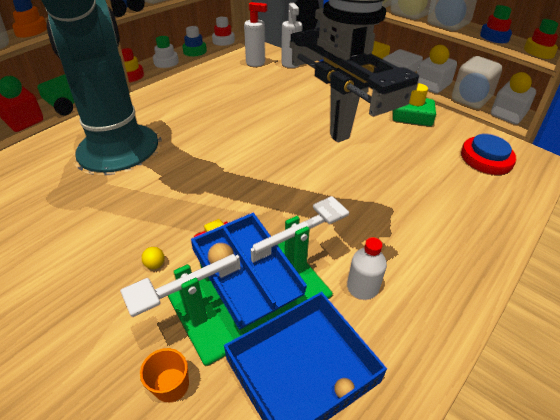

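The lever is back with its paddle at (331,209), the small ball rests in the basket (344,387), and the big ball has not moved (220,254).

```bash
python3 -c "
from station import workorder
print(workorder.finish_job())"
```

```text
the job is handed in; nothing more can be done
None
```

The job is handed in: the small ball is at rest in the blue basket, the left gate is shut again, the big ball is still behind its closed gate, and the bottle and cup look undisturbed. The car is mostly hidden in the last picture, but the arm never went near it.

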